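# Packing plates into the stepped slot rack

### The arm

A 6-joint arm with a two-finger parallel gripper is mounted at the origin on a cart in front of the work surface, level with it; the furniture and walls round the work are solid. World frame = base frame: x ahead of the robot, y to its left, z up, the work surface at z = 0. Lengths are in m, angles in rad, forces in N, time in s.
With the tool pointing down it reaches from about 0.325 to 0.85 m from the base axis. Payload 15.5 kg.
Tool frame: the origin (TCP) lies at the very end of the fingers, on their centre line; the grasp point (between the pads) lies 19 mm behind it; z points along the fingers, y is the line along which they close (so a half turn about z gives the same grasp; the last joint's range is limited). The gripper opens to 91 mm and grips with 3 to 60 N. Pads are 32 mm wide; open, the fingers measure 118 mm over their backs; the gripper's body (76 mm by 178 mm) begins 60 mm behind the grasp point.
Start: joints at [1.016, 0.494, 1.345, -0, 1.302, -0.096], TCP at [0.277, 0.56, 0.214] pointing down, gripper open.
Joint ranges: [-2.91, 2.91], [-0.82, 2.16], [0.22, 2.67], [-1.22, 4.37], [0.12, 2.79], [-3.08, 3.08]. Speed limits (rad/s): [1.89, 1.89, 2.57, 3.01, 3.01, 3.01].

### API

Orientations are given as a rotation vector (axis times angle).
In Python, from cell import manip gives the robot as it stands.
- The arm moves only by the tool step_arm, never from a script. Its argument "moves" is a list that holds one entry, the list of rows, each a list of 6 numbers: the shift along the tool's x, y, z in cm, then the turn, a rotation vector about the tool's x, y, z in degrees. A call has 1 to 12 rows; each row is the pose to reach, as a shift and turn from the pose commanded when the call began, along the tool's axes at that moment; what a row does not reach only later rows make up. A row lasts 1/8 s, in which the tool goes at most 62.5 mm and 10.7 degrees, less where a joint would pass 70% of its speed; a pose out of reach is approached as far as the arm can. A call with a gripper value outside its range is refused whole. "claw" is the closure, from 0 (fully open) to 1 (shut), set as the call begins (left out, the last holds). The fingers move at their own pace and stop on an object; "newtons" is the grip in N (left out, the last holds). Time passes only in rows, so rows that repeat a pose let the fingers close. It gives the time, the measured TCP pose, the force, the opening and the grip force at its end, in the units of the state.
- manip.state(): the state, without advancing time (a new reading comes with each control period).
- manip.grab_frame(name): name is "scene" or "top"; returns a dict with "frame" (480x640x3 uint8, red, green, blue), "range_z" (480x640 float32, m along the optical axis (not along the pixel's ray), 0 where there is no reading), "camera_matrix" (3x3 intrinsics, pixels), "world_to_cam" (4x4, takes a point from world to camera coordinates). Camera axes: x right, y up, looking along -z (the intrinsics and any distortion apply to the point x, -y, -z); pixel columns grow to the right and rows downward; lengths in m; the calibration is good to about 2 mm. A picture is of the moment at which its call begins.
- manip.sign_off(): hands the job in; it is judged then, once.
The state is a dict: "t": time; "joints": joint angles; "joint_velocities": joint speeds; "joint_torque": joint torques, N m; "tool_pos": TCP position; "ee_rot": TCP orientation; "ft_force": force on the tool from outside, world axes, zero at the start; "wrist_torque": the same for the moment, N m; "gripper_width": finger opening in m; "gripper_force": force on a finger pad.
Only numpy, scipy, OpenCV 4.12 (cv2) and the standard library are available. Lean on these libraries where they do the work, as an engineer would, in place of code of your own. Each camera call takes 0.05 s, during which the arm holds its last target. There are 200 camera calls.

### The job

Put the two loose packing plates (yellow-topped and red-topped) away in the blue slot rack: each upright in the narrowest slot that it goes right down into, resting on the slot's floor, roughly centred along the slot. Leave the white-topped plate in its slot, and let go of everything.

Things in the scene. Friction and masses are not known exactly. Their poses are not given: they have to be found in the camera images.
- rack: blue rack, fixed, 84 x 260 x 42 mm; origin: centre of its underside. Three slots in a row along its y, each running along its x, ends open. Centres at x = 0: narrow y = -80 mm, 18 mm wide; middle y = 0, 26 mm; wide y = +80 mm, 34 mm. Floors at z = 4 mm; straight up to 26 mm, then flaring 10 mm a side up to the top at 42 mm, so a plate let go in the mouth slides down by itself.
- plate_thin: packing plate, bare aluminium with a yellow band along its top edge; 14 mm thick (its own y), 60 mm long (its own x), 84 mm high (z up); origin at the centre of its underside. Stands loose on edge on the bench. Grip it from above across its thickness, near the top. Between 0.1 and 0.35 kg.
- plate_mid: packing plate, bare aluminium with a red band along its top edge; 22 mm thick (its own y), 60 mm long (its own x), 84 mm high (z up); origin at the centre of its underside. Stands loose on edge on the bench. Grip it from above across its thickness, near the top. Between 0.1 and 0.35 kg.
- plate_thick: packing plate, bare aluminium with a white band along its top edge; 30 mm thick (its own y), 60 mm long (its own x), 84 mm high (z up); origin at the centre of its underside. Already stands in the rack's wide slot; stays there.
Mind the look-alikes: they are no part of the job. What is shaped like the plate_thick but purple is not meant.

How it is judged:
At the end, for the whole second after the job is handed in: Yellow-topped plate in the narrow slot, red-topped in the middle, white-topped still in the wide one: each at rest on the slot floor (underside under 9 mm above the rack's), within 8 mm of the slot's centre line and 22 mm of the rack's middle along it, upright within 0.17 rad (y of plate_thin in the frame of rack between -0.088 and -0.072 m and x of plate_thin in the frame of rack between -0.022 and 0.022 m and z of each of plate_thin, plate_mid, plate_thick in the frame of rack below 0.009 m and angle between each of plate_thin, plate_mid, plate_thick's own z axis and vertical below 0.17 rad and linear speed of each of plate_thin, plate_mid, plate_thick below 0.02 m/s and y of plate_mid in the frame of rack between -0.008 and 0.008 m and x of plate_mid in the frame of rack between -0.022 and 0.022 m and y of plate_thick in the frame of rack between 0.072 and 0.088 m and x of plate_thick in the frame of rack between -0.022 and 0.022 m); the robot touches nothing.
It also fails if it takes over 64 s, if anything falls off the work surface, if the arm or the gripper's body presses on something with over 40 N, if the wrist force passes 120 N, or if a joint passes its speed limit or range.

## Working session

There is one attempt and no reset: what is moved stays moved. The work goes in short steps, Python scripts to look and compute and a tool call to move; the robot and the scene stay as the last step left them, time stands still between calls to the robot, and variables do not carry over. Pictures are saved under pics/ and viewed, at most 10 in all, crops included, and the job is handed in when it is done.

Besides the shell and the picture viewer there is one more tool, called after ">>>" as a command line: name --argument value ..., lists and objects as JSON in quotes. step_arm: Moves the arm, as the interface text tells. Its arguments: {"type":"object","properties":{"moves":{"type":"array","items":{"type":"array","items":{"type":"array","items":{"type":"number"}}}},"claw":{"type":"number"},"newtons":{"type":"number"}},"required":["moves"]}

```bash
mkdir -p pics; cat > h.py <<'E'
import numpy as np, cv2
from cell import manip
def grab(n):
    f=manip.grab_frame(n); K=f["camera_matrix"]; z=f["range_z"]; v,u=np.mgrid[:480,:640]
    P=np.stack([(u-K[0,2])/K[0,0]*z,-(v-K[1,2])/K[1,1]*z,-z],-1)
    T=np.linalg.inv(f["world_to_cam"]); W=P@T[:3,:3].T+T[:3,3]; W[z==0]=np.nan
    return f["frame"],W
E
python3 - <<'E'
from h import *
a,W=grab("top"); b,W2=grab("scene")
cv2.imwrite("pics/top.png",a[...,::-1]); cv2.imwrite("pics/scene.png",b[...,::-1])
np.savez("d.npz",a=a,W=W,b=b,W2=W2)
s=manip.state(); print({k:np.round(v,3) for k,v in s.items()})
E
```

```text
{'t': np.float64(0.1), 'joints': array([ 1.017,  0.494,  1.346,  0.   ,  1.302, -0.095]), 'joint_velocities': array([-0.001,  0.   , -0.002,  0.001, -0.001,  0.001]), 'joint_torque': array([ 2.0000e-03, -8.8023e+01, -3.8254e+01,  7.1000e-02,  4.8000e-02,
        0.0000e+00]), 'tool_pos': array([0.277, 0.56 , 0.213]), 'ee_rot': array([-7.140e-01, -3.059e+00,  2.000e-03]), 'ft_force': array([ 0.72 , -0.517,  0.209]), 'wrist_torque': array([-0.006, -0.076, -0.025]), 'gripper_force': np.float64(0.0), 'gripper_width': np.float64(0.092)}
```

View pics/top.png

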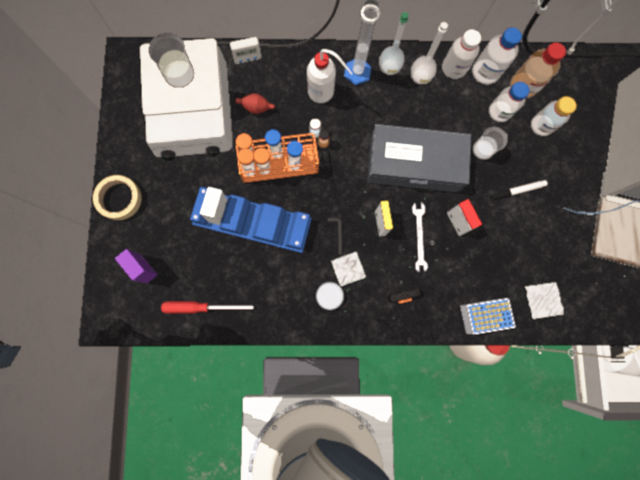

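View pics/scene.png

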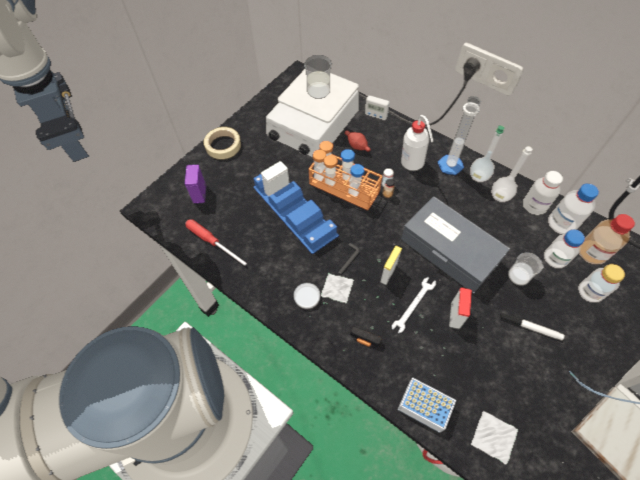

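The top view shows the yellow plate at (385,217), the red at (465,217), and the rack at (252,218) with the white plate at its left end (213,205). The purple decoy is at (135,265). Next I measure their poses.

```bash
python3 - <<'E'
from h import *
d=np.load("d.npz")
for n,I,W in (("top",d["a"],d["W"]),("scene",d["b"],d["W2"])):
    h=cv2.cvtColor(I,cv2.COLOR_RGB2HSV); H,S,V=h[...,0],h[...,1],h[...,2]; X,Y,Z=W[...,0],W[...,1],W[...,2]
    reg=lambda x,y,r:np.hypot(X-x,Y-y)<r
    C={"top":((385,217),(465,217),(252,218),(213,200)),"scene":((392,262),(462,305),(295,210),(276,178))}[n]
    for nm,(u,v),r,zl in zip(("yel","red","rack","white"),C,(.07,.07,.17,.06),((.078,.09),(.078,.09),(.036,.047),(.08,.1))):
        x,y,_=np.nanmedian(W[v-3:v+4,u-3:u+4].reshape(-1,3),0)
        m=reg(x,y,r)&(Z>zl[0])&(Z<zl[1])
        if nm=="rack": m=reg(x,y,r)&(Z>.002)&(Z<.06)&(H>95)&(H<125)&(S>100)
        p=W[m]; c,sz,an=cv2.minAreaRect(p[:,:2].astype(np.float32))
        print(n,nm,len(p),np.round(c,4),np.round(sz,4),round(an,1),"z",np.round(np.nanpercentile(p[:,2],[5,50,95]),4))
        print("   mean",np.round(p.mean(0),4), np.round(cv2.boxPoints((c,sz,an)),3).tolist())
# bench obstacles
E
```

```text
top yel 194 [ 0.5309 -0.1438] [0.0597 0.0152] 8.3 z [0.0798 0.0833 0.0856]
   mean [ 0.5305 -0.143   0.0832] [[0.5, -0.14100000262260437], [0.5019999742507935, -0.15600000321865082], [0.5619999766349792, -0.1469999998807907], [0.5590000152587891, -0.13199999928474426]]
top red 309 [ 0.5337 -0.3219] [0.0597 0.0239] 25.9 z [0.0799 0.0831 0.0861]
   mean [ 0.5331 -0.3213  0.0831] [[0.5019999742507935, -0.3240000009536743], [0.5120000243186951, -0.34599998593330383], [0.5659999847412109, -0.3199999928474426], [0.5550000071525574, -0.2980000078678131]]
top rack 3407 [0.5388 0.153 ] [0.2703 0.0925] 75.5 z [0.0028 0.0387 0.0436]
   mean [0.5257 0.1338 0.0295] [[0.46000000834465027, 0.03400000184774399], [0.550000011920929, 0.010999999940395355], [0.6169999837875366, 0.2720000147819519], [0.527999997138977, 0.29499998688697815]]
top white 425 [0.5562 0.2273] [0.0307 0.0606] 75.2 z [0.0839 0.0873 0.09  ]
   mean [0.5553 0.227  0.0871] [[0.5230000019073486, 0.2199999988079071], [0.5820000171661377, 0.20499999821186066], [0.5889999866485596, 0.23399999737739563], [0.531000018119812, 0.25]]
scen
[... 420 characters left out ...]
32600000500679016], [0.5099999904632568, -0.34599998593330383], [0.5659999847412109, -0.32199999690055847], [0.5559999942779541, -0.3009999990463257]]
scene rack 2547 [0.5413 0.1461] [0.2627 0.1005] 75.5 z [0.004  0.0341 0.0453]
   mean [0.5193 0.1182 0.0285] [[0.46000000834465027, 0.03099999949336052], [0.5569999814033508, 0.006000000052154064], [0.6230000257492065, 0.26100000739097595], [0.5249999761581421, 0.28600001335144043]]
scene white 275 [0.5553 0.2261] [0.034  0.0604] 75.2 z [0.0823 0.0886 0.0922]
   mean [0.5538 0.2244 0.0882] [[0.5220000147819519, 0.21699999272823334], [0.5799999833106995, 0.20200000703334808], [0.5889999866485596, 0.23499999940395355], [0.531000018119812, 0.25]]
```

```bash
python3 - <<'E'
from h import *
from scipy.optimize import minimize
d=np.load("d.npz")
def prof(x,y):
    z=np.full_like(y,.042)
    for c,w in((-.08,.018),(0,.026),(.08,.034)):
        a=np.abs(y-c)-w/2
        z=np.where(a<0,.004,np.where(a<.010,.026+a*1.6,z))
    return np.where((np.abs(x)<.042)&(np.abs(y)<.13),z,0)
for W in (d["W"],d["W2"]):
    p=W.reshape(-1,3); p=p[np.hypot(p[:,0]-.54,p[:,1]-.15)<.18]; p=p[p[:,2]<.06]
    def f(q):
        c,s=np.cos(q[2]),np.sin(q[2]); dx,dy=p[:,0]-q[0],p[:,1]-q[1]
        x,y=c*dx+s*dy,-s*dx+c*dy; k=~((y>.05)&(y<.115))
        e=np.abs(p[:,2]-q[3]-prof(x,y))[k]; return np.minimum(e,.012).mean()
    best=min((minimize(f,[.537+i*.006,.15+j*.006,-.253,0],method="Nelder-Mead",options=dict(initial_simplex=np.array([.537+i*.006,.15+j*.006,-.253,0])+np.vstack([np.zeros(4),np.diag([.005,.005,.03,.002])]))) for i in(-1,0,1) for j in(-1,0,1)),key=lambda r:r.fun)
    q=best.x; c,s=np.cos(q[2]),np.sin(q[2]); print(np.round(q,4),np.degrees(q[2]),best.fun)
    for y in(-.08,0,.08): print("  slot",y,np.round([q[0]-s*y,q[1]+c*y],4))
E
python3 - <<'E'
from scipy.spatial.transform import Rotation as R
print(R.from_rotvec([-.714,-3.059,.002]).as_matrix().round(3))
E
```

```text
[ 5.382e-01  1.501e-01 -2.468e-01 -4.000e-04] -14.140413866170045 0.002115591375351944
  slot -0.08 [0.5187 0.0725]
  slot 0 [0.5382 0.1501]
  slot 0.08 [0.5578 0.2277]
[ 0.5378  0.1496 -0.2429  0.0015] -13.915356916699675 0.003218817325563846
  slot -0.08 [0.5185 0.072 ]
  slot 0 [0.5378 0.1496]
  slot 0.08 [0.557  0.2273]
[[-0.897  0.443 -0.001]
 [ 0.443  0.897 -0.001]
 [ 0.    -0.001 -1.   ]]
```

>>> step_arm --moves '[[[-4.5, -4.3, 0, 0, 0, -3], [-9, -8.7, 0, 0, 0, -6], [-13.5, -13, 0, 0, 0, -9], [-18, -17.3, 0, 0, 0, -12], [-22.5, -21.6, 0, 0, 0, -15], [-27, -26, 0, 0, 0, -18], [-31.5, -30.3, 0, 0, 0, -21], [-36, -34.6, 0, 0, 0, -24], [-40.5, -39, 0, 0, 0, -27], [-45, -43.3, 0, 0, 0, -30], [-49.5, -47.6, 0, 0, 0, -33], [-53.9, -51.9, 0, 0, 0, -34.5]]]' --claw 0.5 --newtons 25

```text
t: 1.6
tool_pos: [0.5305, -0.1458, 0.2138]
ee_rot: [0.226, -3.133, -0.0]
ft_force: [1.3, 0.8, 1.2]
gripper_width: 0.0455
gripper_force: 0.0
```

```bash
cat > rel.py <<'E'
# usage: rel.py x y z toolY_yaw_deg -> shift (cm) in tool axes and z turn from the measured pose
import sys
from h import *
from scipy.spatial.transform import Rotation as R
s=manip.state(); r=R.from_rotvec(s["ee_rot"]); M=r.as_matrix()
x,y,z,a=map(float,sys.argv[1:5]); t=np.radians(a)
Y=np.array([np.cos(t),np.sin(t),0]); Z=np.array([0,0,-1.]); T=np.column_stack([np.cross(Y,Z),Y,Z])
print("t",round(float(s["t"]),2),"pos",s["tool_pos"].round(4),"yawY",np.degrees(np.arctan2(M[1,1],M[0,1])).round(2),"w",round(float(s["gripper_width"]),4),"gf",round(float(s["gripper_force"]),1),"F",s["ft_force"].round(1),"j",s["joints"].round(2))
print("shift cm",(100*M.T@(np.array([x,y,z])-s["tool_pos"])).round(2),"turn",np.degrees((r.inv()*R.from_matrix(T)).as_rotvec()).round(2))
E
python3 rel.py .5306 -.1442 .053 98.2
python3 -c "
from h import *
W=np.load('d.npz')['W'];X,Y,Z=W[...,0],W[...,1],W[...,2]
m=(np.abs(X-.53)<.13)&(Y<.1)&(Y>-.45)&(Z>.05)
for y in np.arange(-.45,.1,.05):
  k=m&(Y>=y)&(Y<y+.05); print(round(y,2), W[k][:,[0,2]].min(0).round(3) if k.any() else '', W[k][:,[0,2]].max(0).round(3) if k.any() else '')"
```

```text
t 1.6 pos [ 0.5305 -0.1458  0.2138] yawY 98.27 w 0.0455 gf 0.0 F [1.3 0.8 1.2] j [-0.38  0.39  1.53  0.    1.22 -2.09]
shift cm [-0.04  0.16 16.08] turn [ 0.01 -0.01  0.07]
-0.45  
-0.4  
-0.35 [0.502 0.05 ] [0.66  0.087]
-0.3 [0.554 0.05 ] [0.66  0.078]
-0.25 [0.608 0.051] [0.66  0.071]
-0.2 [0.502 0.05 ] [0.66  0.085]
-0.15 [0.5  0.05] [0.659 0.088]
-0.1  
-0.05 [0.653 0.06 ] [0.653 0.06 ]
-0.0 [0.644 0.051] [0.66 0.12]
0.05 [0.637 0.052] [0.66 0.12]
```

>>> step_arm --moves '[[[0, 0, 4, 0, 0, 0], [0, 0, 8, 0, 0, 0], [0, 0, 11, 0, 0, 0], [0, 0, 13.5, 0, 0, 0], [0, 0, 15, 0, 0, 0], [0, 0, 16.1, 0, 0, 0], [0, 0, 16.1, 0, 0, 0]]]'

```text
t: 2.48
tool_pos: [0.5301, -0.1436, 0.0527]
ee_rot: [0.225, -3.133, -0.0]
ft_force: [-0.5, -0.8, -0.1]
gripper_width: 0.0458
gripper_force: 0.0
```

>>> step_arm --moves '[[[0, 0, 0, 0, 0, 0], [0, 0, 0, 0, 0, 0], [0, 0, 0, 0, 0, 0], [0, 0, 0, 0, 0, 0], [0, 0, 0, 0, 0, 0], [0, 0, 0, 0, 0, 0]]]' --claw 1 --newtons 25

```text
t: 3.22
tool_pos: [0.5303, -0.1437, 0.0531]
ee_rot: [-0.225, 3.133, -0.0]
ft_force: [-0.8, 0.3, 5.6]
gripper_width: 0.0141
gripper_force: 25.0
```

>>> step_arm --moves '[[[0, 0, -2, 0, 0, 0], [0, 0, -5, 0, 0, 0], [0, 0, -8, 0, 0, 0], [0, 0, -10, 0, 0, 0], [0, 0, -10, 0, 0, 0]]]'

```text
t: 3.85
tool_pos: [0.5308, -0.1439, 0.1539]
ee_rot: [-0.225, 3.131, -0.002]
ft_force: [0.5, 0.1, -1.4]
gripper_width: 0.0134
gripper_force: 25.0
```

```bash
python3 rel.py .5186 .0723 .153 76
```

```text
t 3.85 pos [ 0.5308 -0.1439  0.1539] yawY 98.21 w 0.0134 gf 25.0 F [ 0.5  0.1 -1.4] j [-0.37  0.46  1.61  0.    1.08 -2.09]
shift cm [-1.88 21.57  0.06] turn [-0.04  0.13 22.21]
```

>>> step_arm --moves '[[[-0.2, 2, 0, 0, 0, 2], [-0.5, 6, 0, 0, 0, 6], [-0.9, 10.5, 0, 0, 0, 11], [-1.3, 15, 0, 0, 0, 15.5], [-1.6, 19, 0, 0, 0, 19.5], [-1.9, 21.6, 0, 0, 0, 22.2], [-1.9, 21.6, 0, 0, 0, 22.2], [-1.9, 21.6, 0, 0, 0, 22.2]]]'

```text
t: 4.85
tool_pos: [0.5178, 0.0724, 0.1521]
ee_rot: [-0.381, -3.117, 0.001]
ft_force: [0.5, -0.1, -1.6]
gripper_width: 0.014
gripper_force: 25.0
```

```bash
python3 rel.py .5186 .0723 .057 76; python3 -c "
from h import *
b,W=grab('scene'); cv2.imwrite('pics/s2.png',cv2.resize(b[100:340,180:500,::-1],(800,600)))"
```

```text
t 4.85 pos [0.5178 0.0724 0.1521] yawY 76.06 w 0.014 gf 25.0 F [ 0.5 -0.1 -1.6] j [ 0.02  0.43  1.67 -0.    1.05 -1.3 ]
shift cm [-0.09  0.01  9.51] turn [-0.03 -0.06  0.06]
```

View pics/s2.png

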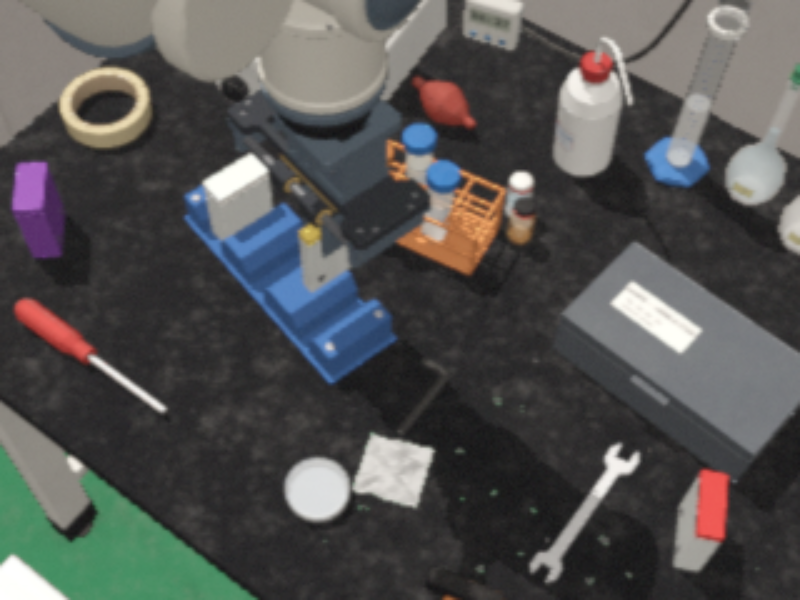

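The crop shows the yellow plate (320,255) held upright above the rack's near slot, so I lower it.

>>> step_arm --moves '[[[0, 0, 3, 0, 0, 0], [0, 0, 5.5, 0, 0, 0], [0, 0, 6.8, 0, 0, 0], [0, 0, 7.4, 0, 0, 0], [0, 0, 7.8, 0, 0, 0], [0, 0, 8.1, 0, 0, 0]]]'

```text
t: 5.65
tool_pos: [0.5185, 0.0728, 0.0722]
ee_rot: [0.382, 3.117, 0.0]
ft_force: [0.0, -1.0, -1.4]
gripper_width: 0.0143
gripper_force: 25.0
```

```bash
python3 rel.py .5186 .0723 .057 76
```

```text
t 5.65 pos [0.5185 0.0728 0.0722] yawY 76.01 w 0.0143 gf 25.0 F [ 0.  -1.  -1.4] j [ 0.03  0.54  1.75 -0.    0.85 -1.3 ]
shift cm [-0.02 -0.04  1.52] turn [0.01 0.04 0.01]
```

Plate is inside the slot without contact; lower the rest and release.

>>> step_arm --moves '[[[0, 0, 0.4, 0, 0, 0], [0, 0, 0.8, 0, 0, 0], [0, 0, 1.1, 0, 0, 0], [0, 0, 1.3, 0, 0, 0], [0, 0, 1.3, 0, 0, 0]]]'

```text
t: 6.28
tool_pos: [0.5181, 0.0729, 0.0588]
ee_rot: [-0.383, -3.118, -0.0]
ft_force: [0.2, -0.3, -1.1]
gripper_width: 0.0139
gripper_force: 25.0
```

```bash
python3 rel.py .5186 .0723 .057 76
```

```text
t 6.28 pos [0.5181 0.0729 0.0588] yawY 76.01 w 0.0139 gf 25.0 F [ 0.2 -0.3 -1.1] j [ 0.03  0.57  1.76  0.    0.82 -1.3 ]
shift cm [-0.06 -0.04  0.18] turn [-0.   -0.01  0.01]
```

>>> step_arm --moves '[[[0, 0, 0, 0, 0, 0], [0, 0, 0, 0, 0, 0], [0, 0, 0, 0, 0, 0], [0, 0, 0, 0, 0, 0], [0, 0, -1, 0, 0, 0], [0, 0, -4, 0, 0, 0], [0, 0, -8, 0, 0, 0], [0, 0, -11, 0, 0, 0], [0, 0, -12, 0, 0, 0]]]' --claw 0.5

```text
t: 7.4
tool_pos: [0.5189, 0.0729, 0.1811]
ee_rot: [0.382, 3.115, 0.001]
ft_force: [0.3, -0.2, -0.1]
gripper_width: 0.0462
gripper_force: 0.0
```

```bash
python3 rel.py .5335 -.3227 .18 115
```

```text
t 7.4 pos [0.5189 0.0729 0.1811] yawY 76.01 w 0.0462 gf 0.0 F [ 0.3 -0.2 -0.1] j [ 0.03  0.39  1.64  0.    1.11 -1.3 ]
shift cm [-10.98 -38.03   0.11] turn [-1.000e-02  1.800e-01 -3.899e+01]
```

>>> step_arm --moves '[[[-0.6, -2, 0, 0, 0, -2], [-1.9, -6.5, 0, 0, 0, -7], [-3.2, -11, 0, 0, 0, -12], [-4.5, -15.5, 0, 0, 0, -17], [-5.8, -20, 0, 0, 0, -22], [-7.1, -24.5, 0, 0, 0, -27], [-8.4, -29, 0, 0, 0, -32], [-9.7, -33.5, 0, 0, 0, -36], [-11, -38, 0, 0, 0, -39], [-11, -38, 0, 0, 0, -39], [-11, -38, 0, 0, 0, -39]]]'

```text
t: 8.78
tool_pos: [0.5326, -0.3219, 0.1783]
ee_rot: [0.679, -3.067, -0.002]
ft_force: [0.3, 0.0, 0.4]
gripper_width: 0.0457
gripper_force: 0.0
```

```bash
python3 rel.py .5335 -.3227 .053 115;  python3 -c "
from h import *
b,W=grab('scene'); cv2.imwrite('pics/s3.png',cv2.resize(b[130:370,230:550,::-1],(800,600)))"
```

```text
t 8.78 pos [ 0.5326 -0.3219  0.1783] yawY 114.97 w 0.0457 gf 0.0 F [0.3 0.  0.4] j [-0.64  0.52  1.39  0.    1.22 -2.65]
shift cm [-0.06 -0.13 12.53] turn [ 0.08 -0.03 -0.03]
```

View pics/s3.png

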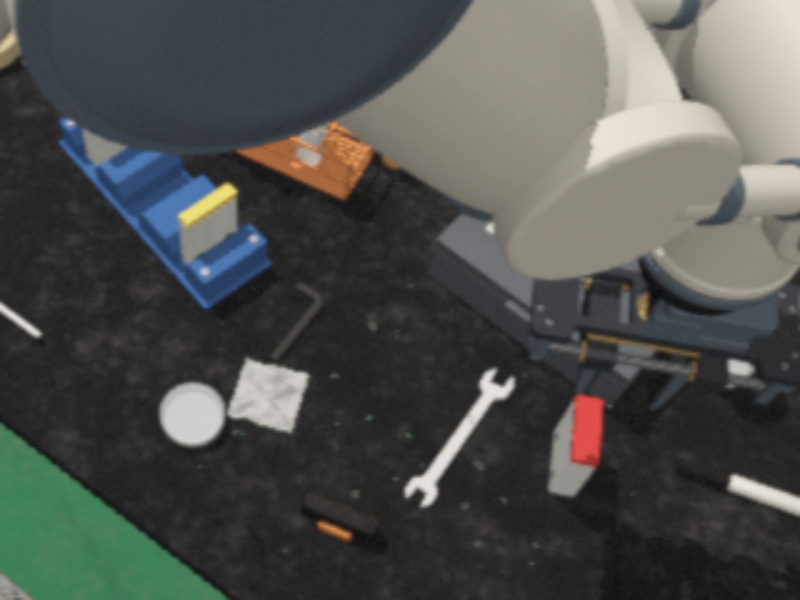

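The crop shows the yellow plate (210,220) standing in the narrow slot and the gripper above the red plate (585,430). I descend and grip.

>>> step_arm --moves '[[[0, -0.1, 3, 0, 0, 0], [0, -0.1, 7, 0, 0, 0], [0, -0.1, 10, 0, 0, 0], [0, -0.1, 12, 0, 0, 0], [0, -0.1, 12.6, 0, 0, 0], [0, -0.1, 12.6, 0, 0, 0]]]'

```text
t: 9.57
tool_pos: [0.5336, -0.3228, 0.0532]
ee_rot: [0.681, -3.067, -0.0]
ft_force: [-0.0, 0.7, 0.2]
gripper_width: 0.0456
gripper_force: 0.0
```

>>> step_arm --moves '[[[0, 0, 0, 0, 0, 0], [0, 0, 0, 0, 0, 0], [0, 0, 0, 0, 0, 0], [0, 0, 0, 0, 0, 0], [0, 0, 0, 0, 0, 0]]]' --claw 1

```text
t: 10.2
tool_pos: [0.5337, -0.3236, 0.0535]
ee_rot: [-0.68, 3.067, -0.001]
ft_force: [-0.6, 0.3, 5.6]
gripper_width: 0.0216
gripper_force: 25.0
```

>>> step_arm --moves '[[[0, 0, -2, 0, 0, 0], [0, 0, -5, 0, 0, 0], [0, 0, -9, 0, 0, 0], [0, 0, -12, 0, 0, 0], [0, 0, -13, 0, 0, 0], [0, 0, -13, 0, 0, 0]]]'

```text
t: 10.95
tool_pos: [0.5334, -0.3234, 0.1826]
ee_rot: [0.68, -3.067, 0.0]
ft_force: [-0.3, -0.2, -3.0]
gripper_width: 0.0219
gripper_force: 25.0
```

```bash
python3 rel.py .538 .1500 .183 76
```

```text
t 10.95 pos [ 0.5334 -0.3234  0.1826] yawY 115.01 w 0.0219 gf 25.0 F [-0.3 -0.2 -3. ] j [-0.64  0.52  1.39 -0.    1.23 -2.65]
shift cm [-2.043e+01  4.270e+01 -4.000e-02] turn [-0.   -0.   39.01]
```

>>> step_arm --moves '[[[-1, 2, 0, 0, 0, 2], [-2.9, 6, 0, 0, 0, 6], [-4.9, 10.3, 0, 0, 0, 10], [-6.9, 14.5, 0, 0, 0, 14], [-8.9, 18.7, 0, 0, 0, 18], [-11, 23, 0, 0, 0, 22], [-13, 27.2, 0, 0, 0, 26], [-15, 31.4, 0, 0, 0, 30], [-17, 35.6, 0, 0, 0, 34], [-19, 39.7, 0, 0, 0, 37], [-20.4, 42.7, 0, 0, 0, 39], [-20.4, 42.7, 0, 0, 0, 39]]]'

```text
t: 12.45
tool_pos: [0.5368, 0.1517, 0.1812]
ee_rot: [-0.379, -3.116, 0.001]
ft_force: [-0.2, -0.1, -3.6]
gripper_width: 0.0219
gripper_force: 25.0
```

>>> step_arm --moves '[[[0, 0, 0, 0, 0, 0], [0, 0, 0, 0, 0, 0]]]'

```text
t: 12.7
tool_pos: [0.5376, 0.1489, 0.1824]
ee_rot: [-0.384, -3.117, 0.001]
ft_force: [-0.1, -0.0, -2.6]
gripper_width: 0.0217
gripper_force: 25.0
```

```bash
python3 rel.py .538 .1500 .057 76
```

```text
t 12.7 pos [0.5376 0.1489 0.1824] yawY 75.97 w 0.0217 gf 25.0 F [-0.1 -0.  -2.6] j [ 0.16  0.43  1.55 -0.    1.16 -1.16]
shift cm [-0.02  0.12 12.54] turn [-0.03 -0.05 -0.03]
```

>>> step_arm --moves '[[[0, 0.05, 3, 0, 0, 0], [0, 0.05, 6, 0, 0, 0], [0, 0.05, 8.5, 0, 0, 0], [0, 0.05, 9.8, 0, 0, 0], [0, 0.05, 10.4, 0, 0, 0], [0, 0.05, 10.8, 0, 0, 0], [0, 0.05, 11.1, 0, 0, 0]]]'

```text
t: 13.58
tool_pos: [0.5383, 0.1503, 0.0723]
ee_rot: [0.382, 3.117, 0.0]
ft_force: [-0.5, 1.0, -1.7]
gripper_width: 0.0219
gripper_force: 25.0
```

```bash
python3 rel.py .538 .1500 .057 76
```

```text
t 13.57 pos [0.5383 0.1503 0.0723] yawY 76.01 w 0.0219 gf 25.0 F [-0.5  1.  -1.7] j [ 0.17  0.58  1.66  0.    0.9  -1.16]
shift cm [ 0.02 -0.04  1.53] turn [0.02 0.05 0.01]
```

>>> step_arm --moves '[[[0, 0, 0.4, 0, 0, 0], [0, 0, 0.8, 0, 0, 0], [0, 0, 1.1, 0, 0, 0], [0, 0, 1.3, 0, 0, 0], [0, 0, 1.3, 0, 0, 0]]]'

```text
t: 14.2
tool_pos: [0.5378, 0.1503, 0.0588]
ee_rot: [-0.382, -3.118, 0.0]
ft_force: [-0.3, 0.2, -3.5]
gripper_width: 0.0217
gripper_force: 25.0
```

>>> step_arm --moves '[[[0, 0, 0, 0, 0, 0], [0, 0, 0, 0, 0, 0], [0, 0, 0, 0, 0, 0], [0, 0, 0, 0, 0, 0], [0, 0, -1, 0, 0, 0], [0, 0, -4, 0, 0, 0], [0, 0, -8, 0, 0, 0], [0, 0, -12, 0, 0, 0], [0, 0, -14, 0, 0, 0]]]' --claw 0.5

```text
t: 15.32
tool_pos: [0.5386, 0.1504, 0.2019]
ee_rot: [0.382, 3.115, 0.001]
ft_force: [-0.8, 0.5, -0.7]
gripper_width: 0.0455
gripper_force: 0.0
```

>>> step_arm --moves '[[[0, -4, 0, 0, 0, 0], [0, -9, 0, 0, 0, 0], [0, -15, 0, 0, 0, 0], [0, -21, 0, 0, 0, 0], [0, -27, 0, 0, 0, 0], [0, -33, 0, 0, 0, 0], [0, -38, 0, 0, 0, 0], [0, -40, 0, 0, 0, 0], [0, -40, 0, 0, 0, 0]]]'

```text
t: 16.45
tool_pos: [0.4409, -0.239, 0.1995]
ee_rot: [0.386, 3.117, -0.001]
ft_force: [0.6, 1.8, 0.4]
gripper_width: 0.0458
gripper_force: 0.0
```

```bash
python3 -c "
from h import *
b,_=grab('scene'); a,W=grab('top'); c=np.hstack([x[130:280,180:340,::-1] for x in(a,)]+[b[140:290,220:380,::-1]])
cv2.imwrite('pics/s4.png',cv2.resize(c,(800,375)))
q=np.radians(-14.0);C,S=np.cos(q),np.sin(q)
X=W[...,0]-.538;Y=W[...,1]-.1499;x=C*X+S*Y;y=-S*X+C*Y;Z=W[...,2]
for n in(-.08,0,.08):
  m=(np.abs(y-n)<.035)&(np.abs(x)<.06)&(Z>.075)&(Z<.12); r=cv2.minAreaRect(np.c_[x[m],y[m]].astype(np.float32)*1000)
  print(n,m.sum(),np.round(r[0],1),np.round(r[1],1),round(r[2],1),'z',np.median(Z[m]).round(4))
print(manip.state()['t'],manip.state()['gripper_force'])
"
```

```text
-0.08 78 [ 16.2 -78.7] [24.8 13.8] 0.5 z 0.0873
0 0 [0. 0.] [0. 0.] 0.0 z nan
0.08 0 [0. 0.] [0. 0.] 0.0 z nan
16.55 0.0
  return _methods._mean(a, axis=axis, dtype=dtype,
  ret = ret.dtype.type(ret / rcount)
```

View pics/s4.png

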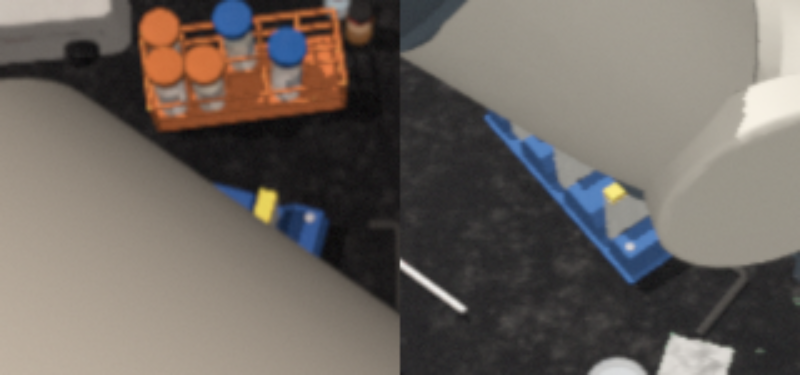

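The arm hides the rack in both views; I swing it further right.

>>> step_arm --moves '[[[0, -5, 0, 0, 0, 0], [0, -10, 0, 0, 0, 0], [0, -15, 0, 0, 0, 0], [0, -20, 0, 0, 0, 0], [0, -25, 0, 0, 0, 0], [0, -28, 0, 0, 0, 0], [0, -30, 0, 0, 0, 0], [0, -30, 0, 0, 0, 0]]]'

```text
t: 17.55
tool_pos: [0.3691, -0.529, 0.1988]
ee_rot: [-0.383, -3.118, -0.0]
ft_force: [-0.9, 0.9, 0.0]
gripper_width: 0.0459
gripper_force: 0.0
```

```bash
python3 -c "
from h import *
b,_=grab('scene'); a,W=grab('top'); c=np.hstack([x[130:280,180:340,::-1] for x in(a,)]+[b[140:290,220:380,::-1]])
cv2.imwrite('pics/s5.png',cv2.resize(c,(800,375)))
q=np.radians(-14.0);C,S=np.cos(q),np.sin(q)
X=W[...,0]-.538;Y=W[...,1]-.1499;x=C*X+S*Y;y=-S*X+C*Y;Z=W[...,2]
for n in(-.08,0,.08):
  m=(np.abs(y-n)<.035)&(np.abs(x)<.06)&(Z>.075)&(Z<.12); r=cv2.minAreaRect(np.c_[x[m],y[m]].astype(np.float32)*1000)
  print(n,m.sum(),np.round(r[0],1),np.round(r[1],1),round(r[2],1),'z',np.median(Z[m]).round(4))
" 2>&1 | grep -v Warn
```

```text
-0.08 206 [ -1.2 -78.7] [14.  60.3] 89.8 z 0.0874
0 325 [-0.8  1.3] [22.4 60.2] 89.5 z 0.0872
0.08 451 [-1.3 79.7] [30.9 60.3] 89.4 z 0.0874
```

View pics/s5.png

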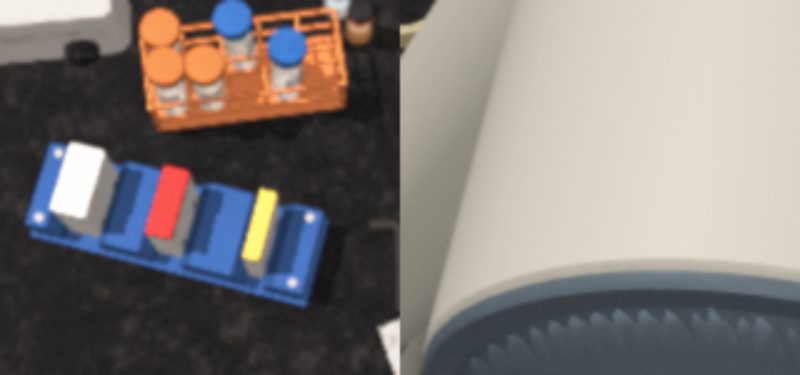

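The top crop shows white (80,180), red (168,200) and yellow (262,225) each upright in its slot. All three tops are at 87 mm, the same as the seated white plate, and all are centred within about 1.5 mm.

```bash
python3 -c "
from cell import manip
print(manip.sign_off())"
```

```text
the job is handed in; nothing more can be done
None
```

The yellow-topped plate is in the narrow slot and the red-topped plate is in the middle slot, both upright on the floor and centred within about 1.5 mm; the white-topped plate is still in the wide slot, the gripper is clear of everything, and the job was handed in at about 18 s (no verdict was returned).

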